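Load the empty nest of a welding dial and index it one click

TASK

Take the white housing with the blue top from the rubber mat, find the hole of the dial's empty nest with it and press it gently (never with more than 50 N) fully home, so that its collar sits flush on the nest. Then turn the dial one click counter-clockwise seen from above, just as gently, so that the loaded nest clicks in at the red pointer, and let go. Do not turn the dial before the housing is home, and leave the other parts and tools where they are.

Things in the scene. Friction and masses are not known exactly. Their poses are not given: they have to be found in the camera images.
- housing: the part to load: round white plastic housing with a blue top, 60 g, 56 mm tall, standing upright on the rubber mat; origin at the centre of the foot's underside, z up its axis. From the bottom: foot 24 mm diameter and 18 mm long (its lowest 2.5 mm tapers to 21 mm), collar 34 mm diameter and 4 mm thick, body 24 mm diameter and 34 mm tall, to be gripped above the collar
- nest_mark (a point): marked place of the dial's one empty nest, at its rim's height, 26 mm above the dial plate. The nest, a dark steel cup 44 mm wide with a plain hole 26.5 mm wide and 22 mm deep, stands on an eccentric: the hole's true centre is 7 mm from this point, in a direction that differs every time and is not measured: find it by feel or eye
- home_mark (a point): point 18 mm straight below nest_mark: the foot's underside is at this height when the housing is home, collar on the rim (7 mm off sideways, like the hole). A sprung steel ball in the hole's wall, met about 8 mm below the rim, grips the foot: the housing does not fall home by itself, it must be pressed with about 4 to 8 N
- deck: the turning aluminium dial plate, 300 mm diameter, 12 mm thick, with six nests on a 105 mm radius (five hold housings, one is empty) and six push pins; origin on the turning axis at the plate's underside, z up; the empty nest's marked place lies on its -x axis. The nest rims are 38 mm and the loaded housings' tops 76 mm above this origin
- dial (a joint): turning angle of the dial, rad, 0 at the start, growing counter-clockwise seen from above. A sprung roller clicks in at 0 and every 60 degrees (1.047 rad): pushing a pin takes about 5 to 10 N to leave the click (first 4 degrees), then it may jump 12 degrees; then little, then as much again from 8 degrees before the next click; over the last 3 degrees it drops in by itself
- push_pin (a point): centre of the top of the upright push pin 30 degrees clockwise (seen from above) of the empty nest, on a 135 mm radius: steel, 12 mm diameter with a 15 mm orange cap, 10 mm tall; the top is 72 mm above the dial plate. Push or pull it counter-clockwise round the dial's axis. The other five pins are alike, 60 degrees apart; the nearest nests (44 mm wide) are 69 mm from a pin, centre to centre
- station: fixed round base of the dial, 350 mm diameter, black and grey; origin at the centre of its underside on the table, under the dial's axis. A red pointer post on its rim, 78 mm tall, marks where the loaded nest must come to stand: 60 degrees counter-clockwise of where the empty nest is at the start
- mat: black rubber mat, 250 x 90 x 3 mm, fixed on the table; origin at the centre of its underside; its long side along its x. The housing, the brass bush and the black ferrule stand on it in any order, in a row along x, about 80 mm apart
- bush: bystander: brass flanged bush, 34 mm wide, 42 mm tall, standing on the mat; origin at the centre of its underside
- ferrule: bystander: black and grey ferrule, 30 mm wide, 48 mm tall, standing on the mat; origin at the centre of its underside
- screwdriver: bystander: yellow screwdriver lying on the table, left of the dial
- wrench: bystander: steel wrench lying on the table, left of the dial
- bottle: bystander: clear bottle with a blue cap, 60 mm wide, 160 mm tall, left of the dial; origin at the centre of its underside
Not all that is in view belongs to the job. What is shaped like the housing but green, purple or turquoise is not meant.

How it is judged:
By the outcome, as a careful person would: the job done as asked, in the order asked, and still so for the second after the job is handed in, with the robot touching nothing.
It also fails if it takes over 72 s, if anything falls off the work surface, if the arm or the gripper's body presses on something with over 40 N, if the wrist force passes 120 N, or if a joint passes its speed limit or range.

ROBOT

A 7-joint arm with a two-finger parallel gripper is mounted at the origin on the work surface. World frame = base frame: x ahead of the robot, y to its left, z up, the work surface at z = 0. Lengths are in m, angles in degrees, forces in N, time in s.
With the tool pointing down it reaches from about 0.425 to 1.025 m from the base axis. Payload 9.4 kg.
Tool frame: the origin (TCP) lies on the centre line of the jaws, within the pads' length; the fingertips stand 11 mm ahead of it and the grasp point (between the pads) lies 8 mm behind it (bot.tip_reach is the distance from the TCP to the fingertips, in m); z points along the fingers, y is the line along which they close (so a half turn about z gives the same grasp; the last joint's range is limited). The gripper opens to 85 mm and grips with 20 to 120 N. Pads are 22 mm wide; open, the fingers measure 114 mm over their backs; the gripper's body (76 mm by 85 mm) begins 54 mm behind the grasp point. The pads swing forward as they close: fully open they stand 13 mm farther back than shut.
Start: joints at [-69.368, 34.337, -0.143, 91.639, 0.103, 54.024, -4.572], TCP at [0.307, 0.657, 0.242] pointing down, gripper open.
Joint ranges: [-147.43, 147.43], [-19.82, 112.94], [-74.19, 73.91], [6.32, 146.72], [-59.91, 239.91], [6.04, 106.73], [-150.56, 150.56]. Speed limits (degrees/s): [127.2, 127.2, 172.46, 172.46, 180, 180, 180].

INTERFACE

Orientations are given as a 3x3 rotation matrix whose columns are the frame's x, y, z axes.
In Python, from workcell import bot, viewer gives the robot as it stands. The module is installed in compiled form; this text tells all that it offers.
- The arm moves only by the tool jog_arm, never from a script. Its argument "rows" is text: rows parted by semicolons, each of 4 numbers parted by spaces: the shift along the tool's x, y, z in units of 0.5 m (1.0 is 0.5 m), then the turn about the tool's z in units of 2 rad (1.0 is 2 rad). In form: x y z roll; .... A call has 1 to 10 rows; each row is the pose to reach, as a shift and turn from the pose commanded when the call began, along the tool's axes at that moment; what a row does not reach only later rows make up. A row lasts 1/10 s, in which the tool goes at most 50 mm and 8.59 degrees, less where a joint would pass 70% of its speed; a pose out of reach is approached as far as the arm can. A call with a number of a shift or a turn outside -1 to 1 is refused whole. A call with a gripper value outside its range is refused whole. "hand" is the opening, from 0 (shut) to 1 (fully open), set as the call begins (left out, the last holds). The fingers move at their own pace and stop on an object; the grip force is fixed at half the most. Time passes only in rows, so rows that repeat a pose let the fingers close. It gives the time, the measured TCP pose, the force, the opening and the grip force at its end, in the units of the state.
- bot.get_state(): the state, without advancing time (a new reading comes with each control period).
- viewer.camera(name): name is "scene" or "side" or "wrist"; returns a dict with "color" (480x640x3 uint8, red, green, blue), "fov_y" (degrees; the focal length in pixels is half the picture's height over the tangent of half this angle, whatever the lens; pixels are square), "cx", "cy" (the principal point, pixels), "R" (3x3) and "t" (3): a world point X has camera coordinates R X + t. Camera axes: x right, y down, z forward; pixel columns grow to the right and rows downward; lengths in m; the calibration is good to about 2 mm. The wrist camera is an equidistant fisheye: a pixel r from the principal point sees the ray r / f radians off the axis. A picture is of the moment at which its call begins. There is no depth.
- bot.finish_job(): hands the job in; it is judged then, once.
The state is a dict: "clock": time; "joints": joint angles; "joint_vel": joint speeds; "joint_torque": joint torques, N m; "tcp_pos": TCP position; "tcp_rot": TCP orientation; "force": force on the tool from outside, world axes, zero at the start; "wrist_torque": the same for the moment, N m; "finger_gap": finger opening in m; "grip_force": force on a finger pad.
Only numpy, scipy, OpenCV 4.12 (cv2) and the standard library are available. Lean on these libraries where they do the work, as an engineer would, in place of code of your own. Each camera call takes 0.05 s, during which the arm holds its last target. There are 200 camera calls.

## Working session

There is one attempt and no reset: what is moved stays moved. The work goes in short steps, Python scripts to look and compute and a tool call to move; the robot and the scene stay as the last step left them, time stands still between calls to the robot, and variables do not carry over. Pictures are saved under pics/ and viewed, at most 10 in all, crops included, and the job is handed in when it is done.

Besides the shell and the picture viewer there is one more tool, called after "Emit:" as a command line: name --argument value ..., lists and objects as JSON in quotes. jog_arm: Moves the arm, as the interface text tells. Shifts and turns lie within -1 to 1; 1 stands for 0.5 m of shift or 2 rad of turn. Its arguments: {"type":"object","properties":{"rows":{"type":"string"},"hand":{"type":"number"}},"required":["rows"]}

```bash
mkdir -p pics
cat > h.py <<'E'
import numpy as np, cv2
from workcell import bot, viewer
def cam(n,save=None):
    c=viewer.camera(n); c["R"]=np.array(c["R"]);c["t"]=np.array(c["t"]); c["f"]=240/np.tan(np.radians(c["fov_y"])/2)
    if save: cv2.imwrite("pics/"+save,cv2.cvtColor(c["color"],cv2.COLOR_RGB2BGR)); np.savez("pics/"+save[:-4]+".npz",**c)
    return c
def load(n): return {k:(v if v.ndim else v.item()) for k,v in np.load("pics/"+n+".npz").items()}
def ray(c,u,v,fish=False):
    x,y=u-c["cx"],v-c["cy"]
    if fish:
        r=np.hypot(x,y);a=r/c["f"];d=np.array([x/r*np.sin(a),y/r*np.sin(a),np.cos(a)]) if r>0 else np.array([0,0,1.])
    else: d=np.array([x/c["f"],y/c["f"],1.])
    return -c["R"].T@c["t"], c["R"].T@(d/np.linalg.norm(d))
def onz(c,u,v,z,fish=False):
    o,d=ray(c,u,v,fish); return o+d*(z-o[2])/d[2]
def proj(c,X,fish=False):
    p=c["R"]@np.array(X)+c["t"]
    if fish:
        r=np.hypot(p[0],p[1]);a=np.arctan2(r,p[2])*c["f"]; return np.array([c["cx"]+a*p[0]/r,c["cy"]+a*p[1]/r])
    return np.array([c["cx"]+c["f"]*p[0]/p[2],c["cy"]+c["f"]*p[1]/p[2]])
E
python3 - <<'E'
from h import *
for n in ["scene","side","wrist"]:
    c=cam(n,n+"0.png"); print(n,c["fov_y"],c["cx"],c["cy"],-c["R"].T@c["t"],c["R"][2])
s=bot.get_state(); print(s["tcp_rot"],s["tcp_pos"],s["force"],s["finger_gap"],s["clock"],bot.tip_reach)
E
```

```text
scene 42.70265257753713 316.55677530844827 233.3417808950419 [ 1.76353743 -0.04376237  1.20300092] [-0.75084942  0.03141133 -0.65972607]
side 44.98316178336959 311.6783607967947 232.614705613413 [-0.25566587 -0.93402776  0.83506179] [ 0.55483997  0.65629479 -0.51130202]
wrist 65.70646984690485 312.32664833795343 235.1587058732665 [0.23597476 0.69080509 0.37234936] [ 0.28161209 -0.13278412 -0.95029628]
[[-9.06152675e-01  4.22950542e-01 -4.11718706e-04]
 [ 4.22950728e-01  9.06151968e-01 -1.13641006e-03]
 [-1.07565532e-04 -1.20389774e-03 -9.99999270e-01]] [0.30654655 0.65662978 0.24160747] [ 0.06540847 -0.87342571 -0.34162726] 0.085374738159854 0.15 0.011
```

View pics/scene0.png

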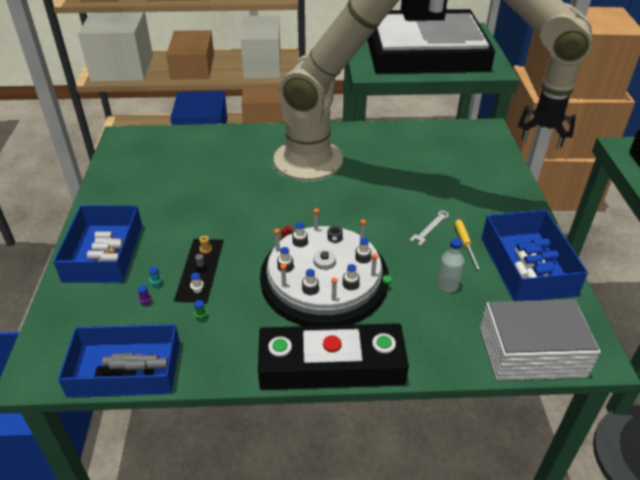

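View pics/side0.png

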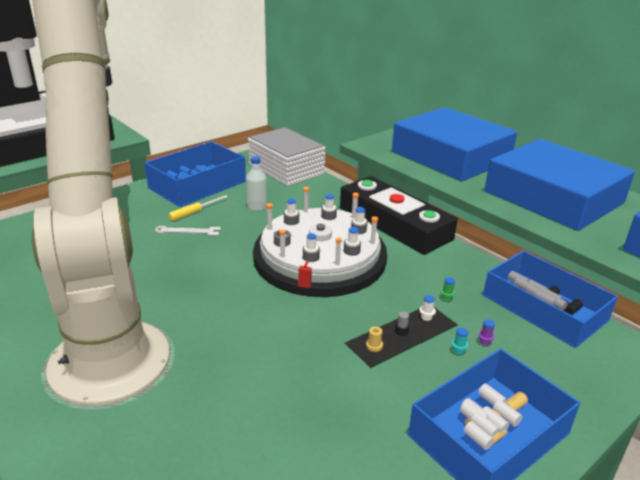

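The scene view shows the empty nest at (334,234), the red pointer at (287,231), and the mat with brass, ferrule and a white part with a blue top at (197,283). In the side view the same white part is at (428,307), the empty nest at (282,237) and the pointer at (305,275).

Candidates in scene pixels: white/blue on the mat (197,283), turquoise (155,276), purple (145,294), green (200,310), plus five white/blue housings already in nests. Only the one at (197,283) is white with a blue top and on the mat. I'll confirm it in a crop.

Run:
```python
from h import *
a=load("scene0");b=load("side0")
def blobs(c,lo,hi,box,amin=4):
    h=cv2.cvtColor(c["color"],cv2.COLOR_RGB2HSV); m=cv2.inRange(h,lo,hi); M=np.zeros_like(m);x0,y0,x1,y1=box;M[y0:y1,x0:x1]=m[y0:y1,x0:x1]
    n,_,st,ce=cv2.connectedComponentsWithStats(M); return [(ce[i].round(1),st[i].tolist()) for i in range(1,n) if st[i][4]>=amin]
for nm,c,box in(("scene",a,(130,190,400,330)),("side",b,(230,180,500,370))):
    print(nm,"blue");[print(x) for x in blobs(c,(105,120,60),(125,255,255),box)]
    print("orange");[print(x) for x in blobs(c,(5,130,120),(17,255,255),box)]
    print("red");[print(x) for x in blobs(c,(0,180,60),(4,255,255),box)]
i1=cv2.resize(a["color"][185:325,130:400],None,fx=2.9,fy=2.9,interpolation=cv2.INTER_CUBIC)
i2=cv2.resize(b["color"][180:370,240:500],None,fx=1.5,fy=1.5,interpolation=cv2.INTER_CUBIC)
cv2.imwrite("pics/c1.png",i1[:,:,::-1])
b2=cv2.resize(b["color"][180:365,240:500],None,fx=3,fy=3,interpolation=cv2.INTER_CUBIC)
cv2.imwrite("pics/c2.png",b2[:,:,::-1])
```

```text
scene blue
(array([134. , 225.8]), [130, 206, 12, 54, 267])
(array([299.4, 224.8]), [296, 222, 8, 6, 40])
(array([363.9, 240.6]), [361, 238, 7, 6, 38])
(array([283.9, 250. ]), [280, 248, 8, 5, 35])
(array([351.1, 267.5]), [348, 265, 8, 6, 39])
(array([153.2, 270.1]), [149, 267, 9, 7, 48])
(array([309.8, 272.3]), [306, 269, 8, 7, 41])
(array([194.8, 275.3]), [190, 272, 11, 8, 65])
(array([142. , 288.8]), [138, 285, 9, 8, 59])
(array([198.5, 302.9]), [194, 299, 10, 9, 70])
(array([153.4, 327.1]), [130, 325, 46, 5, 218])
orange
(array([316. , 210.4]), [314, 208, 5, 6, 25])
(array([362.7, 221.7]), [360, 219, 6, 6, 26])
(array([276.5, 230.9]), [274, 228, 6, 6, 27])
(array([374., 256.]), [372, 254, 5, 5, 21])
(array([282.8, 266.3]), [280, 264, 7, 6, 31])
(array([333.9, 280.1]), [332, 278, 5, 6, 21])
red
(array([286.2, 230. ]), [282, 226, 10, 10, 58])
side blue
(array([235.7, 182.1]), [230, 180, 16, 7, 71])
(array([492.9, 186.9]), [485, 180, 15, 17, 202])
(array([329.1, 196.2]), [326, 194, 7, 5, 30])
(array([290.9, 200.9]), [288, 199, 7, 5, 30])
(array([360.7, 208.8]), [356, 206, 10, 6, 50])
(array([353.3, 229.4]), [349, 226, 9, 7, 45])
(array([311.2, 236. ]), [308, 234, 8, 5, 33])
(array([492.9, 284.9]), [483, 265, 17, 39, 453])
(array([449.3, 280.2]), [445, 277, 10, 7, 51])
(array([428.8, 298.4]), [424, 295, 10, 7, 52])
(array([488.6, 323.5]), [484, 320, 11, 8, 72])
(array([461.8, 331.6]), [457, 328, 11, 8, 69])
(array([488.3, 362.4]), [467, 349, 33, 21, 355])
orange
(array([305.8, 189. ]), [304, 187, 5, 5, 23])
(array([355.2, 194.6]), [352, 192, 7, 6, 35])
(array([269. , 205.8]), [267, 204, 5, 5, 23])
(array([374.2, 218.5]), [371, 216, 7, 6, 38])
(array([479.1, 234.9]), [457, 223, 43, 28, 488])
(array([281.8, 232. ]), [279, 230, 7, 5, 27])
(array([338.2, 239.9]), [336, 238, 5, 5, 19])
red
(array([396.6, 198.2]), [391, 195, 12, 7, 70])
(array([304.3, 277.1]), [298, 266, 13, 22, 209])
```

View pics/c1.png

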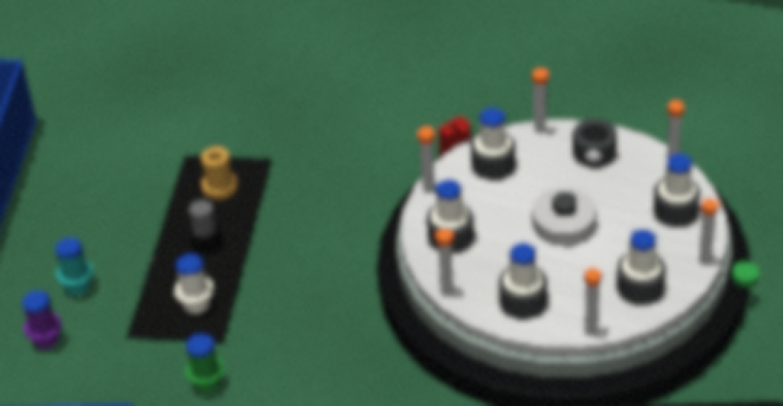

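View pics/c2.png

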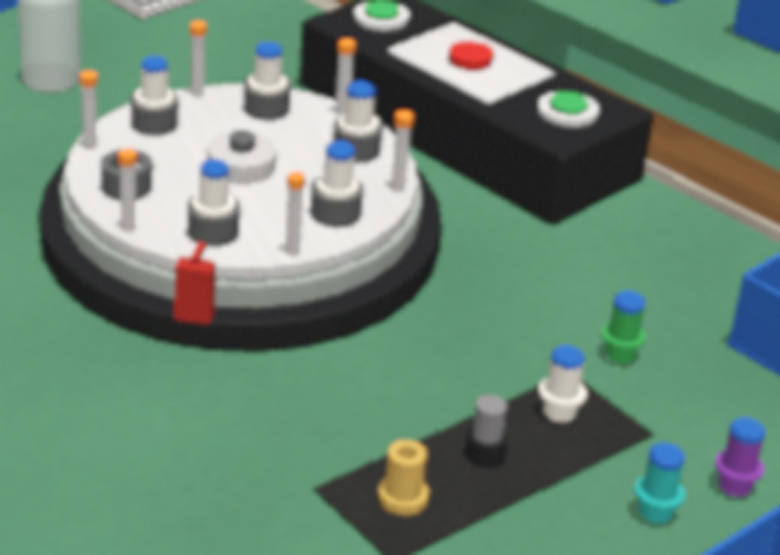

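The crops show the only white-bodied part with a blue top on the mat, in crop 1 at (192,280) and in crop 2 at (563,385). It stands at the far end of the row, with the ferrule about 80 mm away. The look-alikes off the mat are turquoise, purple and green. Next I'll triangulate.

Run:
```python
from h import *
from scipy.optimize import least_squares
a=load("scene0");b=load("side0")
def tri(p,q):
    o1,d1=ray(a,*p);o2,d2=ray(b,*q)
    A=np.c_[d1,-d2];s=np.linalg.lstsq(A,o2-o1,rcond=None)[0];P,Q=o1+d1*s[0],o2+d2*s[1];return (P+Q)/2,np.linalg.norm(P-Q)*1e3
print("housing blue",tri((194.8,275.3),(428.8,298.4)))
# pins
sp=[(316,210.4),(362.7,221.7),(276.5,230.9),(374,256),(282.8,266.3),(333.9,280.1)]
dp=[(305.8,189),(355.2,194.6),(269,205.8),(374.2,218.5),(281.8,232),(338.2,239.9)]
def match(S,D):
    out=[]
    for p in S:
        r=[(tri(p,q)[1],abs(tri(p,q)[0][2]-zt),q) for q in D]
        r=[x for x in r if x[1]<.02]; r.sort(); out.append((p,r[0][2],tri(p,r[0][2])))
    return out
zt=.11
P=[]
for p,q,t in match(sp,dp): print(p,q,t[0].round(4),t[1].round(1));P.append((p,q,t[0]))
T=np.array([x[2] for x in P])
# fit hexagon with reprojection errors: centre, z, angle
def mod(v): 
    k=v[3]+np.arange(6)*np.pi/3; return np.c_[v[0]+.135*np.cos(k),v[1]+.135*np.sin(k),np.full(6,v[2])]
c=T.mean(0); an=np.arctan2(*(T[:,:2]-c[:2]).T[::-1]); a0=np.angle(np.mean(np.exp(6j*an)))/6
idx=(np.round((an-a0)/(np.pi/3)).astype(int))%6
f=lambda v: np.concatenate([np.r_[proj(a,mod(v)[i])-p,proj(b,mod(v)[i])-q] for i,(p,q,_) in zip(idx,P)])
r=least_squares(f,[c[0],c[1],c[2],a0]); print("dial",r.x,np.degrees(r.x[3])%60,"rms px",np.sqrt(np.mean(r.fun**2)),r.fun.round(1).reshape(-1,4).mean(0))
cx,cy,z,th=r.x
for k in range(6):
    t=th+np.pi/6+k*np.pi/3; X=[cx+.105*np.cos(t),cy+.105*np.sin(t),z-.005-.046]
    print("nest",k,np.array(X).round(4),np.degrees(t).round(1),proj(a,X).round(1),proj(b,X).round(1))
print("pins",mod(r.x).round(4))
c=cam("wrist");print(proj(c,[cx,cy,.1],True))
```

```text
housing blue (array([ 0.61243141, -0.31483012,  0.05574827]), np.float64(1.2069321553844428))Traceback (most recent call last):
  File "<stdin>", line 19, in <module>
  File "<stdin>", line 15, in match
IndexError: list index out of range
```

```bash
cat > dial.py <<'E'
from h import *
from scipy.optimize import least_squares
a=load("scene0");b=load("side0")
def tri(p,q):
    o1,d1=ray(a,*p);o2,d2=ray(b,*q)
    A=np.c_[d1,-d2];s=np.linalg.lstsq(A,o2-o1,rcond=None)[0];P,Q=o1+d1*s[0],o2+d2*s[1];return (P+Q)/2,np.linalg.norm(P-Q)*1e3
def hexfit(sp,dp,R):
    from scipy.optimize import linear_sum_assignment as lsa
    best=None
    C=np.array([[tri(p,q)[1] for q in dp] for p in sp]); Z=np.array([[tri(p,q)[0][2] for q in dp] for p in sp])
    for z0 in np.arange(.06,.2,.01):
        cost=C+1e3*np.abs(Z-z0); i,j=lsa(cost)
        if best is None or cost[i,j].sum()<best[0]: best=(cost[i,j].sum(),j)
    P=[(p,dp[j],tri(p,dp[j])[0]) for p,j in zip(sp,best[1])]
    T=np.array([x[2] for x in P]); print(T.round(4))
    mod=lambda v: np.c_[v[0]+R*np.cos(v[3]+np.arange(6)*np.pi/3),v[1]+R*np.sin(v[3]+np.arange(6)*np.pi/3),np.full(6,v[2])]
    c=(T.max(0)+T.min(0))/2; c[2]=T[:,2].mean(); an=np.arctan2(*(T[:,:2]-c[:2]).T[::-1]); a0=np.angle(np.mean(np.exp(6j*an)))/6
    idx=(np.round((an-a0)/(np.pi/3)).astype(int))%6
    f=lambda v: np.concatenate([np.r_[proj(a,mod(v)[i])-p,proj(b,mod(v)[i])-q] for i,(p,q,_) in zip(idx,P)])
    r=least_squares(f,[*c,a0]); print("fit",r.x.round(4),"deg",np.degrees(r.x[3])%60,"rms",np.sqrt(np.mean(r.fun**2)).round(2)); return r.x
E
python3 - <<'E'
from dial import *
sp=[(316,210.4),(362.7,221.7),(276.5,230.9),(374,256),(282.8,266.3),(333.9,280.1)]
dp=[(305.8,189),(355.2,194.6),(269,205.8),(374.2,218.5),(281.8,232),(338.2,239.9)]
cx,cy,z,th=hexfit(sp,dp,.135)
hexfit([(299.4,224.8),(363.9,240.6),(283.9,250),(351.1,267.5),(309.8,272.3)],[(329.1,196.2),(290.9,200.9),(360.7,208.8),(353.3,229.4),(311.2,236)],.105)
for k in range(6):
    t=th+np.pi/6+k*np.pi/3; X=[cx+.105*np.cos(t),cy+.105*np.sin(t),z-.046]
    print("nest",k,np.array(X).round(4),np.degrees(t).round(1),proj(a,X).round(1),proj(b,X).round(1))
c=cam("wrist");print(proj(c,[cx,cy,.1],True))
E
```

```text
[[ 0.4507  0.01    0.1344]
 [ 0.5038  0.134   0.1347]
 [ 0.5325 -0.0982  0.1339]
 [ 0.6386  0.1501  0.1347]
 [ 0.6684 -0.0806  0.1355]
 [ 0.7207  0.0432  0.1353]]
fit [0.5857 0.0264 0.1347 0.1228] deg 7.0342147834882045 rms 0.37
[[ 0.5018 -0.0371  0.127 ]
 [ 0.5724  0.131   0.128 ]
 [ 0.6005 -0.0782  0.1278]
 [ 0.6701  0.0898  0.1273]
 [ 0.6857 -0.0145  0.129 ]]
fit [ 0.5867  0.0263  0.1278 -0.3967] deg 37.26948960292867 rms 0.43
nest 0 [0.6695 0.0897 0.0887] 37.0 [350.9 277.7] [329.  209.4]
nest 1 [0.5729 0.1306 0.0887] 97.0 [363.3 251.4] [291.4 214.2]
nest 2 [0.489  0.0674 0.0887] 157.0 [337.5 231.3] [280.6 233.9]
nest 3 [ 0.5019 -0.0368  0.0887] 217.0 [299.8 235.3] [311.1 249.7]
nest 4 [ 0.5986 -0.0778  0.0887] 277.0 [284.9 260.1] [352.2 243.6]
nest 5 [ 0.6824 -0.0145  0.0887] 337.0 [310.1 282.5] [359.1 223. ]
[ 63.26888259 500.43334073]
```

Emit:
jog_arm --rows "-0.829 -0.914 -0.04 0.768; -0.829 -0.914 -0.04 0.768; -0.829 -0.914 -0.04 0.768; -0.829 -0.914 -0.04 0.768; -0.829 -0.914 -0.04 0.768; -0.829 -0.914 -0.04 0.768; -0.829 -0.914 -0.04 0.768; -0.829 -0.914 -0.04 0.768; -0.829 -0.914 -0.04 0.768; -0.829 -0.914 -0.04 0.768" --hand 1

```text
clock: 1.2
tcp_pos: [0.4546, 0.1776, 0.2588]
tcp_rot: [[0.363, 0.932, 0.0], [0.932, -0.363, 0.0], [0.001, 0.0, -1.0]]
force: [0.8, 1.3, 0.9]
finger_gap: 0.0854
grip_force: 0.0
```

```bash
cat >> h.py <<'E'
def go(x,y,z,yaw_y,s=None):
    """units needed from the current pose; yaw_y = azimuth of tool y, degrees"""
    s=s or bot.get_state(); R=np.array(s["tcp_rot"]); d=R.T@(np.array([x,y,z])-s["tcp_pos"])/.5
    cur=np.degrees(np.arctan2(R[1,1],R[0,1])); t=(cur-yaw_y+180)%360-180
    print("t",s["clock"],"pos",np.array(s["tcp_pos"]).round(4),"yaw",cur.round(2),"F",np.array(s["force"]).round(2),"gap",round(s["finger_gap"],4),"j7",np.array(s["joints"]).round(0)[6]," -> units",d.round(4),(np.radians(t)/2).round(4))
E
python3 -c "
from h import *
go(.489,.067,.26,-23)"
```

```text
t 1.2 pos [0.4546 0.1776 0.2588] yaw -21.31 F [0.78 1.3  0.91] gap 0.0854 j7 -36.0  -> units [-0.1811  0.1446 -0.0025] 0.0148
```

Emit:
jog_arm --rows "-0.09 0.07 0 0.015; -0.18 0.145 0 0.015; -0.18 0.145 0 0.015; -0.18 0.145 0 0.015; -0.18 0.145 0 0.015"

```text
clock: 1.7
tcp_pos: [0.4897, 0.0699, 0.2584]
tcp_rot: [[0.386, 0.922, -0.0], [0.922, -0.386, 0.0], [0.0, -0.0, -1.0]]
force: [0.9, 0.7, -0.3]
finger_gap: 0.0856
grip_force: 0.0
```

Run:
```python
from h import *
c=cam("wrist","w1.png"); go(.489,.067,.26,-23); print("mark",proj(c,[.4893,.0672,.093],True),"f",c["f"])
```

```text
t 1.75 pos [0.4895 0.0706 0.2583] yaw -22.63 F [0.21 0.39 0.48] gap 0.0855 j7 -23.0  -> units [-0.007   0.0018 -0.0033] 0.0033
mark [311.4290929  219.74297028] f 371.64829954431775
```

View pics/w1.png

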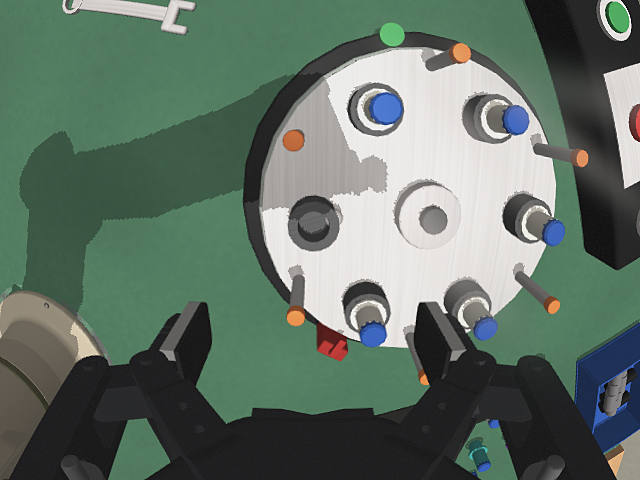

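The wrist view shows the empty nest at (314,222), with its hole at (315,221). The pin 30° clockwise of it is at (293,140) and the pin counter-clockwise of it is at (295,317). The red pointer is at (332,342) and the hub at (430,215).

Run:
```python
from h import *
c=load("w1"); im=c["color"][180:265,270:360]
g=cv2.cvtColor(im,cv2.COLOR_RGB2GRAY); print(np.array2string(g[::4,::4],max_line_width=200))
big=cv2.resize(im,None,fx=7,fy=7,interpolation=cv2.INTER_CUBIC)
big=np.clip(255*(big/255.)**.5,0,255).astype(np.uint8)
cv2.imwrite("pics/c3.png",big[:,:,::-1])
```

```text
[[165 165 165 169 161 164 166 162 162 164 166 167 164 162 161 165 163 166 160 168 163 167 168]
 [163 164 164 169 160 164 165 161 160 163 165 168 164 160 160 164 163 168 159 166 163 166 166]
 [164 165 165 167 160 163 165 161 160 164 164 167 164 160 160 165 162 166 160 167 164 166 168]
 [164 164 164 168 159 164 166 161 159 162 164 167 165 161 161 164 160 165 155 161 152 157 168]
 [165 164 165 167 158 164 165 161 163 103  33  39  50 170 162 160 237 237 231 235 233 237 243]
 [165 163 165 169 158 164 166 111  45  48  47  47  48  46  46 215 235 234 231 235 232 233 236]
 [164 165 165 168 158 165 139  46  54  71  72  70  68  67  53  43 158 149 231 235 232 233 235]
 [230 151 232 230 222 172  43  72  69  66  69  70  71  68  70  63 105 170 234 235 232 233 235]
 [234 235 234 237 232  73  68  69  70  69  99 108  78  67  74 107  99 166 237 235 231 233 234]
 [233 235 234 236 230  66  66  68  88 106 107 105 100 104 100 106 106 219 157 235 232 233 234]
 [233 235 234 236 234 105 106  71 103 101 104 107 105 103 161 102 108  93 190 234 232 233 234]
 [232 233 234 236 228 102 104  31 107 104 103 105 105 1
[... 290 characters left out ...]
5 107 107 242 232 232 232 232 232]
 [231 231 232 235 228 239 100 104 107  65  45  45  43 106 106 107 128 231 232 231 232 233 232]
 [231 230 232 236 227 233 234  99 104 106 106 105 105 105 108 100 232 230 232 230 232 233 231]
 [231 229 231 235 227 231 233 234  82 100 105 106 103  92 204 233 229 229 232 230 232 234 232]
 [233 229 230 236 225 232 233 226 229 236 243 243 241 234 231 232 230 227 232 230 231 233 232]
 [117 229 230 236 226 230 233 226 228 233 231 231 232 232 231 231 229 228 232 230 231 233 232]
 [ 45 232 230 235 227 229 233 226 228 233 231 231 232 231 232 232 230 228 233 230 231 232 233]
 [ 52 191 229 235 227 229 236 235 229 233 231 231 231 232 232 232 230 228 232 230 231 232 233]]
```

View pics/c3.png

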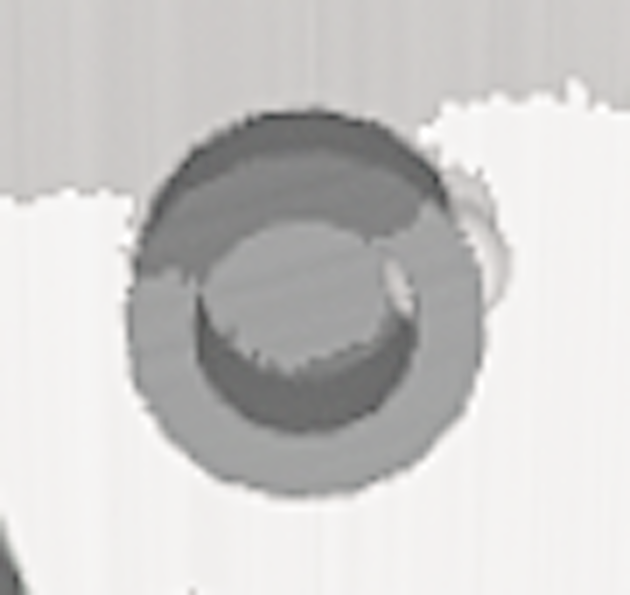

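The enlarged crop shows the hole with edges at x 195–416 and y 218–435, and the rim at x 128–482 and y 150–497. That puts the hole centre at about pixel (313.2,226.1) in the full picture.

Run:
```python
from h import *
c=load("w1")
h=cv2.cvtColor(c["color"],cv2.COLOR_RGB2HSV)
def bl(lo,hi,amin=40):
    n,_,st,ce=cv2.connectedComponentsWithStats(cv2.inRange(h,lo,hi)); return [ce[i] for i in range(1,n) if st[i][4]>=amin]
th0=.1228
cen=np.array([.586,.0264])
for p in bl((5,150,120),(17,255,255)):
    X=onz(c,*p,.1355,True); v=X[:2]-cen; print("cap",p.round(1),X.round(4),"r",np.hypot(*v).round(4),"ang",np.degrees(np.arctan2(v[1],v[0])).round(1)%360)
for p in bl((105,120,60),(125,255,255)):
    X=onz(c,*p,.129,True);Y=onz(c,*p,.057,True);print("blue",p.round(1),X[:2].round(4),"r",np.hypot(*(X[:2]-cen)).round(4),"mat",Y[:2].round(4))
H=onz(c,313.2,226.1,.093,True); M=np.array([.4893,.0672]); print("hole",H,"off",H[:2]-M,np.hypot(*(H[:2]-M)))
# mat and bystanders
a=load("scene0"); 
from dial import tri
print("green etc",tri((198.5,302.9),(449.3,280.2)),tri((153.2,270.1),(461.8,331.6)))
print("bush",tri((205,239),(375,332)),"ferr",tri((200,256),(403,316)))
```

```text
cap [461.3  51.9] [0.639  0.1518 0.1355] r 0.1361 ang 67.1
cap [293.  140.2] [0.5042 0.1348 0.1355] r 0.1358 ang 127.0
cap [553. 305.] [ 0.668  -0.0804  0.1355] r 0.1347 ang 307.5
cap [295.5 315.7] [0.4522 0.011  0.1355] r 0.1347 ang 186.6
cap [423.8 378.7] [ 0.5304 -0.0978  0.1355] r 0.1361 ang 245.9
blue [385.5 108.2] [0.5722 0.1314] r 0.1059 mat [0.5861 0.128 ]
blue [515.3 120.1] [0.6678 0.0907] r 0.104 mat [0.7082 0.076 ]
blue [553.3 232.2] [ 0.6811 -0.0122] r 0.1027 mat [ 0.7252 -0.0553]
blue [485.3 329.3] [ 0.598  -0.0764] r 0.1035 mat [ 0.6191 -0.1373]
blue [372.5 334.1] [ 0.5021 -0.0344] r 0.1036 mat [ 0.4966 -0.0836]
blue [609.7 388.4] [ 0.7591 -0.27  ] r 0.3432 mat [ 0.8247 -0.3844]
blue [493.5 423.2] [ 0.5899 -0.2145] r 0.2409 mat [ 0.6087 -0.3135]
blue [483.6 466. ] [ 0.5695 -0.2972] r 0.324 mat [ 0.5827 -0.4191]
hole [0.48853393 0.06156523 0.093     ] off [-0.00076607 -0.00563477] 0.005686603394649401
green etc (array([ 0.70777379, -0.29583598,  0.0525348 ]), np.float64(0.7629472097706214)) (array([ 0.58405369, -0.42845128,  0.05108674]), np.float64(1.437226287494294))
bush (array([ 0.45240435, -0.30653231,  0.03953835]), np.float64(1.247370222024264)) ferr (array([ 0.53035441, -0.31222656,  0.04668735]), np.float64(2.1524572714554653))
```

```bash
python3 -c "
from h import *
go(.6117,-.3143,.20,-70)"
```

```text
t 1.75 pos [0.4895 0.0706 0.2583] yaw -22.63 F [0.21 0.39 0.48] gap 0.0855 j7 -23.0  -> units [-0.6165  0.5218  0.1163] 0.4134
```

Emit:
jog_arm --rows "-0.617 0.522 0.116 0.413; -0.617 0.522 0.116 0.413; -0.617 0.522 0.116 0.413; -0.617 0.522 0.116 0.413; -0.617 0.522 0.116 0.413; -0.617 0.522 0.116 0.413; -0.617 0.522 0.116 0.413; -0.617 0.522 0.116 0.413; -0.617 0.522 0.116 0.413; -0.617 0.522 0.116 0.413"

```text
clock: 2.75
tcp_pos: [0.6119, -0.3159, 0.1995]
tcp_rot: [[0.94, 0.341, -0.001], [0.341, -0.94, 0.0], [-0.001, -0.001, -1.0]]
force: [-0.2, 1.1, -0.3]
finger_gap: 0.0854
grip_force: 0.0
```

Run:
```python
from h import *
c=cam("wrist","w2.png"); go(.6117,-.3143,.12,-70)
h=cv2.cvtColor(c["color"],cv2.COLOR_RGB2HSV)
n,_,st,ce=cv2.connectedComponentsWithStats(cv2.inRange(h,(105,120,60),(125,255,255)))
for i in range(1,n):
    if st[i][4]>60: print(ce[i].round(1),st[i].tolist(),onz(c,*ce[i],.058,True).round(4))
```

```text
t 2.8 pos [ 0.612  -0.3141  0.1997] yaw -69.95 F [-0.78  0.57 -0.27] gap 0.0855 j7 -21.0  -> units [-0.0006  0.0004  0.1594] 0.0005
[548.7  64.8] [406, 0, 234, 156, 18988] [ 0.81   -0.4513  0.058 ]
[330.1  95.3] [315, 80, 31, 32, 759] [ 0.7084 -0.2947  0.058 ]
[  3.3 164.2] [0, 149, 11, 30, 211] [ 0.5712 -0.0172  0.058 ]
[310.4 222.7] [296, 208, 31, 30, 718] [ 0.6137 -0.3139  0.058 ]
[473.4 233. ] [460, 219, 27, 28, 560] [ 0.6518 -0.4424  0.058 ]
[422.  293.9] [409, 282, 27, 26, 464] [ 0.5874 -0.4237  0.058 ]
[532.7 347.8] [464, 304, 138, 103, 5054] [ 0.5677 -0.5735  0.058 ]
[414.4 401.1] [397, 381, 33, 43, 214] [ 0.474  -0.4762  0.058 ]
[488.  457.5] [455, 420, 61, 60, 1986] [ 0.4007 -0.6317  0.058 ]
```

View pics/w2.png

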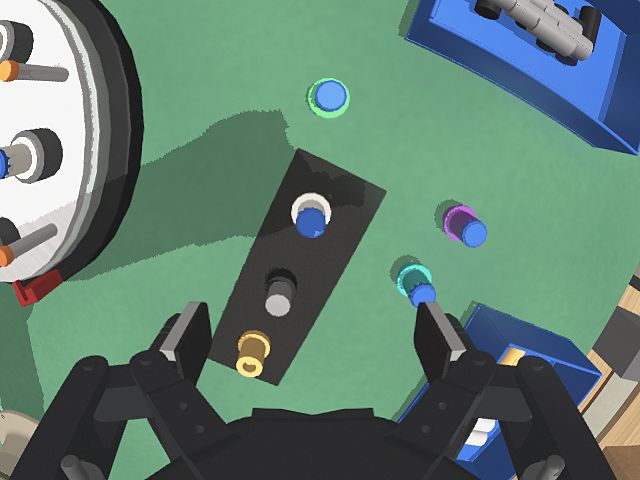

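The wrist view shows the white housing with the blue top at (310,222), centred between the open fingers. The ferrule at (279,293) and the green look-alike at (329,96) are both clear of them.

Emit:
jog_arm --rows "0.002 0 0.08 0; 0.002 0 0.16 0; 0.002 0 0.23 0; 0.002 0 0.28 0; 0.002 0 0.305 0; 0.002 0 0.315 0; 0.002 0 0.315 0; 0.002 0 0.315 0"

```text
clock: 3.6
tcp_pos: [0.6134, -0.3154, 0.0444]
tcp_rot: [[0.94, 0.342, 0.002], [0.342, -0.94, -0.001], [0.001, 0.001, -1.0]]
force: [-0.7, 0.1, 0.2]
finger_gap: 0.0857
grip_force: 0.0
```

Emit:
jog_arm --rows "0 0 0 0; 0 0 0 0; 0 0 0 0; 0 0 0 0; 0 0 0 0; 0 0 0 0; 0 0 0 0; 0 0 0 0; 0 0 0 0; 0 0 0 0" --hand 0

```text
clock: 4.6
tcp_pos: [0.6127, -0.3155, 0.0433]
tcp_rot: [[0.94, 0.342, 0.0], [0.342, -0.94, 0.0], [0.0, 0.0, -1.0]]
force: [-1.5, 1.1, 5.5]
finger_gap: 0.0223
grip_force: 58.8
```

Emit:
jog_arm --rows "0 0 -0.04 0; 0 0 -0.12 0; 0 0 -0.22 0; 0 0 -0.32 0; 0 0 -0.37 0; 0 0 -0.37 0; 0 0 -0.37 0"

```text
clock: 5.3
tcp_pos: [0.6126, -0.3151, 0.2279]
tcp_rot: [[0.94, 0.342, 0.0], [0.342, -0.94, 0.0], [0.001, -0.0, -1.0]]
force: [-0.2, 0.8, -1.6]
finger_gap: 0.0225
grip_force: 58.8
```

Run:
```python
from h import *
c=cam("side","s2.png"); go(.4885,.061,.22,-23)
s=bot.get_state();print(s["grip_force"],s["force"],s["wrist_torque"])
# where is the blue top / white foot of held housing
h=cv2.cvtColor(c["color"],cv2.COLOR_RGB2HSV); p=proj(c,s["tcp_pos"]); print(p)
x,y=p.astype(int); cv2.imwrite("pics/c4.png",cv2.resize(c["color"][y-60:y+60,x-80:x+80],None,fx=4,fy=4,interpolation=cv2.INTER_CUBIC)[:,:,::-1])
```

```text
t 5.35 pos [ 0.6122 -0.3148  0.2268] yaw -70.0 F [ 0.92  0.12 -1.25] gap 0.0218 j7 -22.0  -> units [ 0.0246 -0.7908  0.0147] -0.4101
58.78909707069397 [ 0.91721939  0.11641814 -1.25297718] [0.05308635 0.00644428 0.01147531]
[438.84547339 232.28056114]
```

View pics/c4.png

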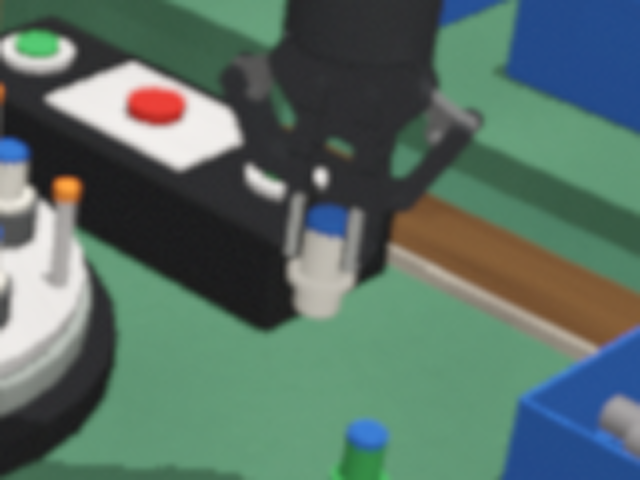

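The crop shows the housing held upright between the pads by its body, with the collar and foot free below.

Emit:
jog_arm --rows "0.025 -0.791 0.015 -0.41; 0.025 -0.791 0.015 -0.41; 0.025 -0.791 0.015 -0.41; 0.025 -0.791 0.015 -0.41; 0.025 -0.791 0.015 -0.41; 0.025 -0.791 0.015 -0.41; 0.025 -0.791 0.015 -0.41; 0.025 -0.791 0.015 -0.41; 0.025 -0.791 0.015 -0.41; 0.025 -0.791 0.015 -0.41"

```text
clock: 6.35
tcp_pos: [0.4882, 0.0617, 0.2193]
tcp_rot: [[0.388, 0.922, -0.002], [0.922, -0.388, -0.001], [-0.002, -0.002, -1.0]]
force: [0.2, -0.8, -0.5]
finger_gap: 0.0221
grip_force: 58.9
```

Run:
```python
from h import *
c=cam("wrist","w3.png"); go(.4885,.061,.150,-23)
s=bot.get_state();R=np.array(s["tcp_rot"]);p=np.array(s["tcp_pos"]);e=p+R@[0,0,-.0155]
print("expected top px",proj(c,e,True))
h=cv2.cvtColor(c["color"],cv2.COLOR_RGB2HSV)
n,_,st,ce=cv2.connectedComponentsWithStats(cv2.inRange(h,(105,120,60),(125,255,255)))
for i in range(1,n):
    if st[i][4]>300: 
        X=onz(c,*ce[i],e[2],True); print(ce[i].round(1),st[i].tolist(),(R.T@(X-e)*1e3).round(1))
```

```text
t 6.4 pos [0.4887 0.0603 0.2196] yaw -22.99 F [ 0.88 -0.79 -0.29] gap 0.0219 j7 -19.0  -> units [ 0.0013 -0.0008  0.1392] 0.0001
expected top px [311.57620995 347.08522467]
[395.  93.] [376, 74, 39, 39, 1144] [90.1 25.5 -0.2]
[547.5 105.1] [537, 92, 20, 31, 330] [91.9 82.  -0.2]
[580.1 237. ] [568, 222, 25, 31, 562] [ 43.5 106.6  -0.2]
[312.4 336.9] [283, 308, 60, 57, 2699] [ 4.6  0.3 -0. ]
[504.3 345.2] [491, 333, 27, 25, 444] [-4.  80.2 -0.1]
[611.  410.2] [581, 339, 59, 135, 4902] [-6.690e+01  1.809e+02 -1.000e-01]
```

Run:
```python
from h import *
c=load("w3"); s=bot.get_state();R=np.array(s["tcp_rot"]);p=np.array(s["tcp_pos"]);e=p+R@[0,0,-.0155]
h=cv2.cvtColor(c["color"],cv2.COLOR_RGB2HSV)
m=cv2.inRange(h,(105,120,60),(125,255,255))
for v in range(306,368,4):
    u=np.where(m[v,270:360])[0]; 
    if len(u): print(v,u.min()+270,u.max()+270,c["color"][v,312],(R.T@(onz(c,312,v,e[2],True)-e)*1e3).round(1)[0])
# fit far half of disc
pts=[]
for v in range(336,366):
    u=np.where(m[v,270:360])[0]
    if len(u): pts+= [R.T@(onz(c,x,v,e[2],True)-e)*1e3 for x in (u.min()+269.5,u.max()+270.5)]
P=np.array(pts)[:,:2];A=np.c_[2*P,np.ones(len(P))];q=np.linalg.lstsq(A,(P**2).sum(1),rcond=None)[0];print("disc centre",q[:2],"r",np.sqrt(q[2]+q[:2]@q[:2]))
```

```text
310 299 319 [32 49 88] 16.2
314 297 333 [31 52 97] 14.5
318 288 334 [ 42  69 126] 12.9
322 287 337 [ 43  71 130] 11.2
326 285 341 [ 42  72 134] 9.4
330 284 341 [ 44  72 133] 7.7
334 283 342 [ 43  71 133] 5.9
338 283 342 [ 43  71 132] 4.2
342 283 342 [ 41  72 133] 2.3
346 284 341 [ 45  73 133] 0.5
350 284 340 [ 44  72 133] -1.4
354 288 337 [ 44  73 133] -3.3
358 292 333 [ 43  72 132] -5.2
362 300 325 [ 44  72 133] -7.1
disc centre [2.72887073 0.27700851] r 11.218770895277972
```

Emit:
jog_arm --rows "-0.003 -0.001 0.06 0; -0.003 -0.001 0.11 0; -0.003 -0.001 0.145 0; -0.003 -0.001 0.16 0; -0.003 -0.001 0.16 0; -0.003 -0.001 0.16 0"

```text
clock: 7.0
tcp_pos: [0.4885, 0.0584, 0.1408]
tcp_rot: [[0.393, 0.92, 0.0], [0.92, -0.393, -0.0], [-0.0, 0.0, -1.0]]
force: [1.5, -0.5, -0.0]
finger_gap: 0.0223
grip_force: 58.9
```

Emit:
jog_arm --rows "0 0 0.003 0; 0 0 0.006 0; 0 0 0.009 0; 0 0 0.012 0; 0 0 0.014 0; 0 0 0.016 0; 0 0 0.016 0"

```text
clock: 7.7
tcp_pos: [0.488, 0.0593, 0.1324]
tcp_rot: [[0.391, 0.92, -0.0], [0.92, -0.391, -0.0], [-0.0, -0.0, -1.0]]
force: [-0.8, -0.4, -0.3]
finger_gap: 0.0223
grip_force: 58.9
```

Emit:
jog_arm --rows "0 0 0.002 0; 0 0 0.004 0; 0 0 0.004 0; 0 0 0.004 0"

```text
clock: 8.1
tcp_pos: [0.488, 0.0595, 0.1305]
tcp_rot: [[0.391, 0.92, -0.0], [0.92, -0.391, 0.0], [0.0, -0.0, -1.0]]
force: [0.3, 1.6, -0.5]
finger_gap: 0.0221
grip_force: 59.1
```

Emit:
jog_arm --rows "0 0 0.001 0; 0 0 0.002 0; 0 0 0.003 0; 0 0 0.003 0; 0 0 0.003 0"

```text
clock: 8.6
tcp_pos: [0.4879, 0.0595, 0.1289]
tcp_rot: [[0.391, 0.92, -0.0], [0.92, -0.391, 0.0], [-0.0, -0.0, -1.0]]
force: [-1.6, 2.4, -0.2]
finger_gap: 0.0223
grip_force: 59.0
```

Emit:
jog_arm --rows "0 0 0.001 0; 0 0 0.002 0; 0 0 0.003 0; 0 0 0.003 0; 0 0 0.003 0"

```text
clock: 9.1
tcp_pos: [0.4879, 0.0595, 0.1274]
tcp_rot: [[0.391, 0.92, -0.0], [0.92, -0.391, 0.0], [-0.0, -0.0, -1.0]]
force: [-2.4, 4.1, 0.8]
finger_gap: 0.0223
grip_force: 59.2
```

Emit:
jog_arm --rows "0 0 0.001 0; 0 0 0.002 0; 0 0 0.003 0; 0 0 0.003 0; 0 0 0.003 0"

```text
clock: 9.6
tcp_pos: [0.488, 0.0595, 0.126]
tcp_rot: [[0.391, 0.92, -0.0], [0.92, -0.391, 0.0], [0.0, -0.0, -1.0]]
force: [-2.3, 3.9, 1.1]
finger_gap: 0.0226
grip_force: 59.2
```

Emit:
jog_arm --rows "0.001 -0.0015 0 0; 0.001 -0.0015 0.002 0; 0.001 -0.0015 0.004 0; 0.001 -0.0015 0.004 0; 0.001 -0.0015 0.004 0"

```text
clock: 10.1
tcp_pos: [0.4873, 0.0598, 0.1239]
tcp_rot: [[0.392, 0.92, -0.001], [0.92, -0.392, -0.0], [-0.0, -0.0, -1.0]]
force: [-2.0, 1.4, 1.8]
finger_gap: 0.0227
grip_force: 59.3
```

Emit:
jog_arm --rows "0 0 0.002 0; 0 0 0.004 0; 0 0 0.004 0; 0 0 0.004 0"

```text
clock: 10.5
tcp_pos: [0.4871, 0.06, 0.1217]
tcp_rot: [[0.391, 0.92, -0.001], [0.92, -0.391, -0.0], [-0.001, -0.001, -1.0]]
force: [-4.3, 1.2, -0.9]
finger_gap: 0.0223
grip_force: 59.0
```

Emit:
jog_arm --rows "-0.0005 -0.001 0.002 0; -0.0005 -0.001 0.004 0; -0.0005 -0.001 0.006 0; -0.0005 -0.001 0.006 0; -0.0005 -0.001 0.006 0"

```text
clock: 11.0
tcp_pos: [0.4869, 0.06, 0.1187]
tcp_rot: [[0.391, 0.92, -0.001], [0.92, -0.391, -0.0], [-0.0, -0.0, -1.0]]
force: [-3.1, 0.6, -2.4]
finger_gap: 0.0225
grip_force: 58.8
```

Emit:
jog_arm --rows "0 0 0.002 0; 0 0 0.004 0; 0 0 0.004 0; 0 0 0.004 0"

```text
clock: 11.4
tcp_pos: [0.4869, 0.06, 0.1169]
tcp_rot: [[0.391, 0.92, -0.0], [0.92, -0.391, -0.0], [-0.0, -0.0, -1.0]]
force: [-3.9, -0.4, -2.1]
finger_gap: 0.0222
grip_force: 59.0
```

Emit:
jog_arm --rows "0 -0.0005 0.002 0; 0 -0.0005 0.002 0; 0 -0.0005 0.002 0"

```text
clock: 11.7
tcp_pos: [0.4868, 0.0601, 0.1159]
tcp_rot: [[0.391, 0.92, -0.0], [0.92, -0.391, -0.0], [-0.0, -0.0, -1.0]]
force: [-4.0, -0.3, -0.4]
finger_gap: 0.0223
grip_force: 59.0
```

Emit:
jog_arm --rows "0 0 0.002 0; 0 0 0.002 0; 0 0 0.002 0"

```text
clock: 12.0
tcp_pos: [0.4869, 0.0601, 0.1153]
tcp_rot: [[0.391, 0.92, 0.0], [0.92, -0.391, 0.0], [0.0, 0.0, -1.0]]
force: [-4.6, 0.3, 5.2]
finger_gap: 0.0222
grip_force: 60.0
```

Emit:
jog_arm --rows "0 0 0.001 0; 0 0 0.001 0; 0 0 0.001 0"

```text
clock: 12.3
tcp_pos: [0.4869, 0.0601, 0.1151]
tcp_rot: [[0.391, 0.92, 0.001], [0.92, -0.391, 0.0], [0.001, 0.0, -1.0]]
force: [-5.8, 0.1, 11.2]
finger_gap: 0.0225
grip_force: 60.7
```

Emit:
jog_arm --rows "0 0 0.001 0; 0 0 0.001 0; 0 0 0.001 0"

```text
clock: 12.6
tcp_pos: [0.487, 0.0601, 0.115]
tcp_rot: [[0.392, 0.92, 0.001], [0.92, -0.392, 0.001], [0.001, 0.001, -1.0]]
force: [-7.4, 0.4, 18.7]
finger_gap: 0.0225
grip_force: 61.4
```

Emit:
jog_arm --rows "0 0 -0.001 0; 0 0 -0.002 0; 0 0 -0.002 0"

```text
clock: 12.9
tcp_pos: [0.4869, 0.0601, 0.1152]
tcp_rot: [[0.391, 0.92, 0.0], [0.92, -0.391, 0.0], [0.0, 0.0, -1.0]]
force: [-6.0, 0.5, 6.3]
finger_gap: 0.0222
grip_force: 59.4
```

Emit:
jog_arm --rows "0 0 0 0; 0 0 0 0; 0 0 0 0; 0 0 0 0; 0 0 0 0; 0 0 0 0; 0 0 -0.01 0; 0 0 -0.03 0; 0 0 -0.08 0; 0 0 -0.16 0" --hand 0.6

```text
clock: 13.9
tcp_pos: [0.4858, 0.0599, 0.1952]
tcp_rot: [[0.391, 0.92, -0.003], [0.92, -0.391, -0.001], [-0.002, -0.002, -1.0]]
force: [0.5, 0.7, 0.2]
finger_gap: 0.0513
grip_force: 0.0
```

Run:
```python
from h import *
from dial import tri
c=cam("side","s3.png"); d=cam("scene","sc3.png"); go(.487,.060,.24,-23)
x,y=c["color"][170:300,230:410],d["color"][185:315,240:420]
im=np.hstack([cv2.resize(i,(390,282),interpolation=cv2.INTER_CUBIC) for i in(x,y)])
cv2.imwrite("pics/c5.png",im[:,:,::-1])
for q in(c,d):
    h=cv2.cvtColor(q["color"],cv2.COLOR_RGB2HSV)
    n,_,st,ce=cv2.connectedComponentsWithStats(cv2.inRange(h,(105,120,60),(125,255,255)))
    print([ce[i].round(1).tolist() for i in range(1,n) if 15<st[i][4]<60])
```

```text
t 14.0 pos [0.4887 0.06   0.1993] yaw -23.07 F [1.29 0.66 0.25] gap 0.0512 j7 -17.0  -> units [-0.001  -0.0027 -0.0814] -0.0006
[[255.2, 158.8], [329.1, 196.2], [291.0, 201.0], [360.7, 208.8], [282.5, 221.4], [353.3, 229.4], [311.2, 236.0], [449.3, 280.2]]
[[334.3, 220.8], [299.4, 224.8], [363.9, 240.6], [283.9, 250.0], [351.1, 267.5], [153.3, 270.1], [309.9, 272.3], [142.1, 288.9]]
```

View pics/c5.png

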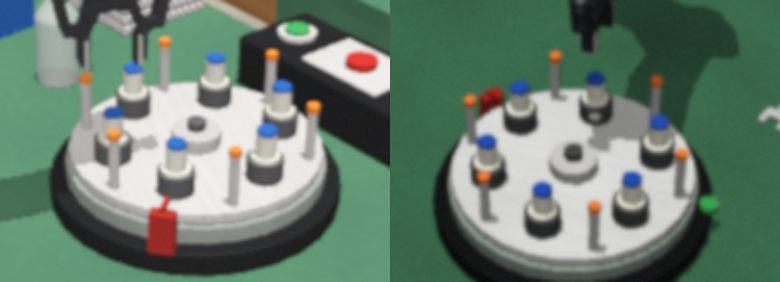

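The crops show the housing in the formerly empty nest at crop pixel (113,135) on the left and (596,95) on the right, level with its neighbours. I'll check its height against theirs, then go for the push pin.

Run:
```python
from h import *
from dial import tri
print("housing",tri((334.3,220.8),(282.5,221.4)),"neighbours",tri((299.4,224.8),(311.2,236))[0],tri((363.9,240.6),(291,201))[0])
go(.5045,.1343,.20,37)
go(.5045,.1343,.125,37)
```

```text
housing (array([0.48938442, 0.05826828, 0.1280136 ]), np.float64(1.5814327892645672)) neighbours [ 0.5017919  -0.03708796  0.12696218] [0.57242903 0.13087582 0.12783105]
t 14.0 pos [0.4887 0.06   0.1993] yaw -23.07 F [1.29 0.66 0.25] gap 0.0512 j7 -17.0  -> units [ 0.1491 -0.0292 -0.0009] -0.5242
t 14.0 pos [0.4887 0.06   0.1993] yaw -23.07 F [1.29 0.66 0.25] gap 0.0512 j7 -17.0  -> units [ 0.1485 -0.0299  0.1491] -0.5242
```

Its top sits at z 0.128, the same as its neighbours, so the housing is home. Next I straddle the push pin.

Emit:
jog_arm --rows "0.149 -0.03 0 -0.524; 0.149 -0.03 0 -0.524; 0.149 -0.03 0 -0.524; 0.149 -0.03 0 -0.524; 0.149 -0.03 0 -0.524; 0.149 -0.03 0 -0.524; 0.149 -0.03 0 -0.524; 0.149 -0.03 0 -0.524; 0.149 -0.03 0 -0.524; 0.149 -0.03 0 -0.524" --hand 0.5

```text
clock: 15.0
tcp_pos: [0.5021, 0.1345, 0.1951]
tcp_rot: [[-0.599, 0.801, 0.0], [0.801, 0.599, -0.0], [-0.0, 0.0, -1.0]]
force: [-0.5, 0.6, 0.2]
finger_gap: 0.0428
grip_force: 0.0
```

Run:
```python
from h import *
go(.5045,.1343,.125,37)
c=cam("wrist","w4.png"); s=bot.get_state(); R=np.array(s["tcp_rot"])
h=cv2.cvtColor(c["color"],cv2.COLOR_RGB2HSV)
n,_,st,ce=cv2.connectedComponentsWithStats(cv2.inRange(h,(5,150,120),(17,255,255)))
for i in range(1,n):
    if st[i][4]>60: X=onz(c,*ce[i],.137,True); print(ce[i].round(1),X.round(4),"tool mm",(R.T@(X-s["tcp_pos"])*1e3).round(1))
```

```text
t 15.0 pos [0.5021 0.1345 0.1951] yaw 36.82 F [-0.47  0.55  0.2 ] gap 0.0428 j7 21.0  -> units [-0.0031  0.0035  0.1402] -0.0016
[312.6 264.2] [0.5033 0.1358 0.137 ] tool mm [ 0.3  1.7 58. ]
[486.5 348.3] [0.6352 0.1552 0.137 ] tool mm [-63.3 118.8  58. ]
[139.2 349. ] [0.448  0.0147 0.137 ] tool mm [ -63.4 -115.2   58.1]
```

Emit:
jog_arm --rows "0 0.003 0.05 0; 0 0.003 0.1 0; 0 0.003 0.13 0; 0 0.003 0.14 0; 0 0.003 0.14 0; 0 0.003 0.14 0"

```text
clock: 15.65
tcp_pos: [0.5037, 0.1356, 0.1255]
tcp_rot: [[-0.602, 0.799, 0.001], [0.799, 0.602, 0.0], [-0.0, 0.001, -1.0]]
force: [0.2, -0.2, -0.1]
finger_gap: 0.0429
grip_force: 0.0
```

```bash
cat > arc.py <<'E'
from h import *
import sys
s=bot.get_state(); C=np.array([.586,.0264])
p=np.array(s["tcp_pos"]);v=p[:2]-C; print("phi",np.degrees(np.arctan2(v[1],v[0])).round(2)%360,"r",np.hypot(*v).round(4),"F",np.array(s["force"]).round(1))
for f in map(float,sys.argv[1:]):
    r=np.radians(f); go(C[0]+.135*np.cos(r),C[1]+.135*np.sin(r),.125,f-90,s)
E
python3 arc.py 130 132 134 | sed 's/.*units//'
```

```text
phi 127.02 r 0.1367 F [ 0.2 -0.2 -0.1]
 [-0.0038 -0.0141  0.0011] -0.0263
 [-0.0045 -0.0235  0.0011] -0.0438
 [-0.0055 -0.0328  0.0011] -0.0612
```

Emit:
jog_arm --rows "-0.003 -0.005 0 -0.009; -0.003 -0.009 0 -0.017; -0.004 -0.014 0 -0.026; -0.004 -0.019 0 -0.035; -0.004 -0.023 0 -0.044; -0.004 -0.026 0 -0.05; -0.004 -0.028 0 -0.052"

```text
clock: 16.35
tcp_pos: [0.4933, 0.1253, 0.125]
tcp_rot: [[-0.682, 0.731, 0.0], [0.731, 0.682, 0.0], [-0.0, 0.0, -1.0]]
force: [0.2, -0.2, -0.5]
finger_gap: 0.0429
grip_force: 0.0
```

Emit:
jog_arm --rows "0 -0.003 0 -0.004; 0 -0.005 0 -0.009; 0 -0.007 0 -0.013; 0 -0.0095 0 -0.0175; 0 -0.0095 0 -0.0175"

```text
clock: 16.85
tcp_pos: [0.4919, 0.1234, 0.1252]
tcp_rot: [[-0.708, 0.706, 0.004], [0.706, 0.708, 0.002], [-0.001, 0.004, -1.0]]
force: [5.6, 3.8, -3.9]
finger_gap: 0.0426
grip_force: 3.5
```

Emit:
jog_arm --rows "0 -0.003 0 -0.004; 0 -0.005 0 -0.009; 0 -0.007 0 -0.013; 0 -0.0095 0 -0.0175; 0 -0.012 0 -0.022; 0 -0.014 0 -0.026"

```text
clock: 17.45
tcp_pos: [0.484, 0.1166, 0.1249]
tcp_rot: [[-0.743, 0.669, -0.002], [0.669, 0.743, -0.001], [0.001, -0.002, -1.0]]
force: [-0.6, 0.5, 0.3]
finger_gap: 0.0427
grip_force: 0.0
```

Emit:
jog_arm --rows "0 -0.005 0 -0.009; 0 -0.0095 0 -0.0175; 0 -0.014 0 -0.026; -0.001 -0.019 0 -0.035; -0.001 -0.0235 0 -0.0435"

```text
clock: 17.95
tcp_pos: [0.4773, 0.1079, 0.125]
tcp_rot: [[-0.799, 0.602, -0.0], [0.602, 0.799, -0.0], [-0.0, -0.0, -1.0]]
force: [0.0, -0.1, 0.3]
finger_gap: 0.0425
grip_force: 0.0
```

```bash
cat > pins.py <<'E'
from h import *
def ang(sv=None):
    "dial angle (deg, modulo 60, in 0..60) from the orange caps in the scene view"
    c=cam("scene",sv); h=cv2.cvtColor(c["color"],cv2.COLOR_RGB2HSV); m=cv2.inRange(h,(5,130,120),(17,255,255)); m[:, :255]=0;m[:,395:]=0;m[:195]=0;m[300:]=0
    n,_,st,ce=cv2.connectedComponentsWithStats(m); o=[]
    for i in range(1,n):
        if st[i][4]>=12:
            v=onz(c,*ce[i],.1347)[:2]-[.5857,.0264]
            if .12<np.hypot(*v)<.15:o.append(np.degrees(np.arctan2(v[1],v[0]))%360)
    print("caps",np.round(o,1),"dial",((np.array(o)-7.03+10)%60-10).round(1))
ang()
E
python3 pins.py; python3 arc.py
```

```text
caps [199.  138.3 258.9  78.9 318.6  18.7] dial [11.9 11.3 11.9 11.9 11.6 11.6]
phi 143.31 r 0.1359 F [-0.4  0.4 -1.2]
```

Emit:
jog_arm --rows "0 -0.007 0 -0.013; 0 -0.014 0 -0.026; -0.001 -0.021 0 -0.039; -0.0015 -0.028 0 -0.052; -0.002 -0.035 0 -0.065; -0.003 -0.042 0 -0.078; -0.0045 -0.049 0 -0.092; -0.006 -0.056 0 -0.105; -0.0075 -0.063 0 -0.118; -0.009 -0.07 0 -0.131"

```text
clock: 19.0
tcp_pos: [0.4598, 0.0773, 0.125]
tcp_rot: [[-0.928, 0.373, 0.0], [0.373, 0.928, -0.0], [-0.0, -0.0, -1.0]]
force: [0.7, 0.5, 0.5]
finger_gap: 0.0426
grip_force: 0.5
```

Emit:
jog_arm --rows "0 -0.007 0 -0.013; 0 -0.014 0 -0.026; -0.001 -0.021 0 -0.039; -0.0015 -0.028 0 -0.052; -0.002 -0.035 0 -0.065; -0.003 -0.042 0 -0.078; -0.0045 -0.049 0 -0.092; -0.006 -0.056 0 -0.105; -0.0075 -0.063 0 -0.118; -0.009 -0.07 0 -0.131"

```text
clock: 20.0
tcp_pos: [0.4509, 0.0431, 0.125]
tcp_rot: [[-0.993, 0.12, -0.0], [0.12, 0.993, -0.0], [0.0, -0.0, -1.0]]
force: [-0.0, 0.5, -0.2]
finger_gap: 0.0431
grip_force: 0.5
```

```bash
python3 pins.py; python3 arc.py 179 184 | sed 's/.*units//'
```

```text
caps [167.2 227.5 107.1 288.1  46.7 346.9] dial [40.2 40.5 40.1 41.1 39.7 39.9]
phi 173.23 r 0.1362 F [-0.8 -1.2  0.6]
 [-0.0038 -0.0271 -0.    ] -0.0512
 [-0.0072 -0.0504 -0.    ] -0.0948
```

Emit:
jog_arm --rows "0 -0.005 0 -0.009; 0 -0.0095 0 -0.0175; -0.001 -0.014 0 -0.026; -0.001 -0.019 0 -0.035; -0.001 -0.0235 0 -0.0435; -0.0015 -0.028 0 -0.052; -0.002 -0.033 0 -0.061; -0.003 -0.0375 0 -0.07; -0.0035 -0.042 0 -0.078; -0.004 -0.047 0 -0.087"

```text
clock: 21.05
tcp_pos: [0.4502, 0.0197, 0.125]
tcp_rot: [[-0.999, -0.053, 0.0], [-0.053, 0.999, 0.0], [-0.0, 0.0, -1.0]]
force: [0.9, 0.4, 0.2]
finger_gap: 0.0424
grip_force: 0.4
```

Emit:
jog_arm --rows "0 -0.0025 0 -0.0045; 0 -0.005 0 -0.009; 0 -0.007 0 -0.013; 0 -0.0095 0 -0.0175; 0 -0.012 0 -0.022; -0.0005 -0.014 0 -0.026; -0.0005 -0.0165 0 -0.0305; -0.001 -0.019 0 -0.035"

```text
clock: 21.85
tcp_pos: [0.4511, 0.012, 0.125]
tcp_rot: [[-0.992, -0.123, 0.0], [-0.123, 0.992, 0.002], [-0.001, 0.002, -1.0]]
force: [-2.0, 9.7, -0.5]
finger_gap: 0.0429
grip_force: 5.0
```

```bash
python3 pins.py; python3 arc.py
```

```text
caps [1.807e+02 1.200e+02 2.409e+02 5.960e+01 3.005e+02 1.000e-01] dial [-6.3 -7.  -6.2 -7.4 -6.5 -6.9]
phi 186.15 r 0.1357 F [-1.4  8.4  0.7]
```

Emit:
jog_arm --rows "0 -0.0025 0 -0.0045; 0 -0.005 0 -0.009; 0 -0.007 0 -0.013; 0 -0.0095 0 -0.0175; 0 -0.012 0 -0.022; -0.0005 -0.014 0 -0.026"

```text
clock: 22.5
tcp_pos: [0.452, 0.0031, 0.1249]
tcp_rot: [[-0.985, -0.173, -0.0], [-0.173, 0.985, -0.0], [0.001, -0.0, -1.0]]
force: [-0.6, -0.0, 0.5]
finger_gap: 0.0427
grip_force: 0.2
```

Emit:
jog_arm --rows "0 -0.0025 0 -0.0045; 0 -0.005 0 -0.009; 0 -0.007 0 -0.013; 0 -0.007 0 -0.013"

```text
clock: 22.9
tcp_pos: [0.4528, -0.0003, 0.125]
tcp_rot: [[-0.98, -0.198, 0.0], [-0.198, 0.98, -0.0], [0.0, -0.0, -1.0]]
force: [-0.2, -0.1, -0.1]
finger_gap: 0.0429
grip_force: 0.0
```

```bash
python3 pins.py; python3 arc.py
```

```text
caps [187.6 127.2 247.7  66.1 307.4   6.7] dial [ 0.5  0.2  0.6 -0.9  0.4 -0.3]
phi 191.28 r 0.1358 F [ 0.2  0.2 -0.3]
```

Emit:
jog_arm --rows "0 0 -0.03 0; 0 0 -0.1 0; 0 0 -0.18 0; 0 0 -0.26 0; 0 0 -0.3 0; 0 0 -0.3 0; 0 0 -0.3 0; 0 0 -0.3 0"

```text
clock: 23.75
tcp_pos: [0.4522, -0.0001, 0.274]
tcp_rot: [[-0.98, -0.198, -0.002], [-0.198, 0.98, -0.0], [0.002, 0.0, -1.0]]
force: [-0.0, -0.2, -0.8]
finger_gap: 0.0425
grip_force: 0.0
```

Run:
```python
from pins import *
d=load("scene0"); c=cam("side","s9.png"); s=cam("scene","sc9.png"); go(.45,0,.27,101)
im=np.hstack([cv2.resize(c["color"][170:350,240:470],(400,313)),cv2.resize(s["color"][185:315,180:400],(400,313))]); cv2.imwrite("pics/c9.png",im[:,:,::-1])
```

```text
caps [187.4 127.2 247.5  66.1 307.4   6.7] dial [ 0.4  0.2  0.4 -0.9  0.4 -0.3]
t 23.9 pos [4.523e-01 1.000e-04 2.740e-01] yaw 101.43 F [ 0.34 -0.76  0.13] gap 0.0427 j7 85.0  -> units [0.0046 0.0008 0.0079] 0.0037
```

View pics/c9.png

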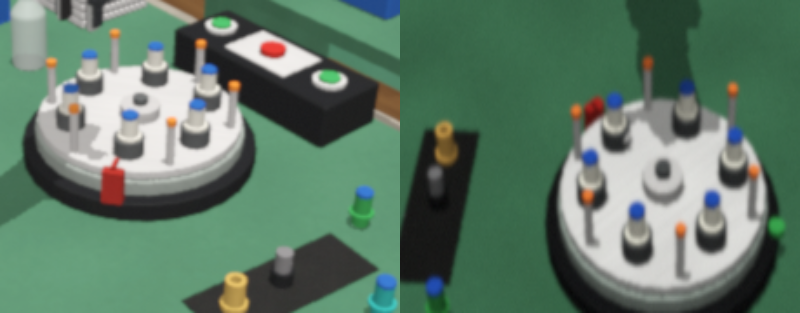

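The loaded nest stands at the red pointer (crop pixels (130,130) and (113,185)) and the dial is at its 60° click. The housing sits flush, the bush and ferrule are still on the mat, and the arm is clear. I'm handing in.

```bash
python3 -c "
from workcell import bot
print(bot.finish_job())"
```

```text
the job is handed in; nothing more can be done
None
```

The housing is pressed home in the nest (highest reading about 20 N), the dial is turned one click counter-clockwise so the loaded nest stands at the red pointer, and the job was handed in at about 24 s with the arm clear; no verdict came back.

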